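Roll the air reservoir into the yellow bay

ROBOT

A 7-joint arm with a two-finger parallel gripper is mounted at the origin on the work surface. World frame = base frame: x ahead of the robot, y to its left, z up, the work surface at z = 0. Lengths are in mm, angles in rad, forces in N, time in s.
With the tool pointing down it reaches from about 400 to 850 mm from the base axis. Payload 4.5 kg.
Tool frame: the origin (TCP) lies between the finger pads; the fingertips stand 17 mm ahead of it and the grasp point (between the pads) lies 2 mm behind it; z points along the fingers, y is the line along which they close (so a half turn about z gives the same grasp; the last joint's range is limited). The gripper opens to 85 mm and grips with 20 to 120 N. Pads are 22 mm wide; open, the fingers measure 114 mm over their backs; the gripper's body (76 mm by 85 mm) begins 54 mm behind the grasp point. The pads swing forward as they close: fully open they stand 13 mm farther back than shut.
Start: joints at [-1.071, 0.689, -0.195, 1.565, 0.157, 0.902, -0.215], TCP at [280.696, 558.446, 248.317] pointing down, gripper open.
Joint ranges: [-3.01, 3.01], [-0.46, 2.08], [-1.47, 1.51], [0.13, 2.56], [-1, 4.14], [0.04, 2.09], [-2.66, 2.66]. Speed limits (rad/s): [2.57, 2.57, 3.14, 3.14, 3.14, 3.14, 3.14].

INTERFACE

Orientations are given as a rotation vector (axis times angle).
In Python, from rig import arm gives the robot as it stands. The module is installed in compiled form; this text tells all that it offers.
- The arm moves only by the shell command python3 -m crank 'ROWS' [FORCE]. ROWS is JSON, a list of rows, each a list of 7 numbers: the finger opening in mm, from 0 to 85.4, then the shift along the tool's x, y, z in mm, then the turn, a rotation vector about the tool's x, y, z in rad. A call has exactly 10 rows; each row shifts and turns the commanded pose from where the row before left it, along the tool's axes as they then stand; what a row does not reach is not made up. A row lasts 1/10 s, in which the tool goes at most 50 mm and 8.59 degrees, less where a joint would pass 70% of its speed; a pose out of reach is approached as far as the arm can. A call is refused whole if a number of a shift passes 50 or a number of a turn 0.15, either way. A call with a gripper value outside its range is refused whole. The fingers move at their own pace and stop on an object; FORCE is the grip in N (left out, the last holds). Time passes only in rows, so rows that do not move let the fingers close, or fill a call up. It gives the time, the measured TCP pose, the force, the opening and the grip force at its end, in the units of the state.
- arm.get_obs(): the state, without advancing time (a new reading comes with each control period).
- arm.get_image(name): name is "scene" or "top"; returns a dict with "color" (480x640x3 uint8, red, green, blue), "z_map" (480x640 float32, mm along the optical axis (not along the pixel's ray), 0 where there is no reading), "camera_matrix" (3x3 intrinsics, pixels), "extrinsics" (4x4, takes a point from world to camera coordinates). Camera axes: x right, y up, looking along -z (the intrinsics and any distortion apply to the point x, -y, -z); pixel columns grow to the right and rows downward; lengths in mm; the calibration is good to about 2 mm. A picture is of the moment at which its call begins.
- arm.sign_off(): hands the job in; it is judged then, once.
Trained networks look in the newest picture that a camera, given by its name, has taken for a name from the list of things; names that differ only in an ending like _2 or _b are one class to them, and where a whole thing is asked for, a point or a joint stands for the part that bears it (a point fixed in the world has none). Each returns a list of dicts, best first, with "conf" (0 to 1); they miss things now and then, are a little off and sometimes report something else, mostly with a low value. They report only what shows in the picture. A call takes as long as a camera call. They do not tell look-alikes from the thing itself.
- arm.search_frame(camera, label): "extent" ([left, top, width, height] in pixels, round what is visible of it).
- arm.cut_out(camera, label): "mask" (480x640 bool, what is visible of it) and "extent" ([left, top, width, height] in pixels, round what is visible of it).
The state is a dict: "t": time; "joint_pos": joint angles; "joint_velocities": joint speeds; "joint_efforts": joint torques, N m; "tcp_pos": TCP position; "tool_rot": TCP orientation; "ft_force": force on the tool from outside, world axes, zero at the start; "ft_torque": the same for the moment, N m; "gripper_width": finger opening in mm; "finger_force": force on a finger pad.
Only numpy, scipy, OpenCV 4.12 (cv2) and the standard library are available. Lean on these libraries where they do the work, as an engineer would, in place of code of your own. Each camera call takes 0.05 s, during which the arm holds its last target. There are 200 camera calls.

TASK

Stage the red air reservoir for pick-up: with the fingertips on its top, roll it along the mat until it lies still and wholly over the yellow bay, then take the hand away. Only touch the reservoir on its upper half, let it roll rather than dragging it, and do not grip or lift it; leave the oil bottle, the tape roll and the brass coupling where they stand.

Things in the scene. Friction and masses are not known exactly. Their poses are not given: they have to be found in the camera images.
- reservoir: Red compressed-air reservoir, aluminium bands at its ends: a cylinder 70 mm in diameter, 110 mm long (134 over the brass ports on its axis), 0.3 to 0.6 kg, lying loose on the mat. Origin at its centre, 38 mm above the table (top 73 mm). Its x axis is the cylinder's axis, level, at first within 0.06 rad of the bay's x; y and z turn as it rolls. A flat fingertip moved level across its top rolls it half as far.
- bay: Yellow rectangle painted flat on the mat, nothing to bump into, 220 mm along its x axis and 100 mm along its y axis. Origin at its centre, on the mat's top, 3 mm above the table. The reservoir starts clear of it, 100 to 190 mm away along the bay's y axis, on its +y or its -y side; it must be rolled along the bay's y axis.
- mat: Fixed dark rubber mat 300 mm (x) by 620 mm (y), 3 mm thick. Origin at the centre of its underside, on the table. The bay's axes are parallel to the mat's. On it the reservoir rolls without slipping; set free it soon stops (from 0.1 m/s within about 15 mm) and stays where it is left.
- oiler: Upright blue oil bottle 48 mm in diameter, 95 mm tall, loose near the +y end of the mat. Origin at the centre of its underside. Leave alone.
- tape: White ring-shaped tape roll lying flat, 60 mm in diameter, 22 mm high, loose near the -y end of the mat. Origin at the centre of its underside. Leave alone.
- coupling: Upright brass and steel hose coupling, 28 mm in diameter, 50 mm tall, loose beside the rolling lane, near the mat's far (+x) edge. Origin at the centre of its underside. Leave alone.
Mind the look-alikes: they are no part of the job. Several things have the shape of the reservoir; the one meant has the colours described above.

How it is judged (in metres and radians):
At the end, for the whole second after the job is handed in: The reservoir rests on the mat over the yellow bay: its centre within 17 mm of the bay's centre along the bay's y axis and within 46 mm along its x axis, its axis within 0.27 rad of the bay's x axis, at rest; the oil bottle, tape roll and coupling within 12 mm of where they stood, and upright (y of reservoir in the frame of bay between -0.017 and 0.017 m and x of reservoir in the frame of bay between -0.046 and 0.046 m and angle between the x axis of reservoir and the x axis of bay, either way round below 0.27 rad and height (world z) of reservoir between 0.034 and 0.043 m and linear speed of reservoir below 0.01 m/s and angular speed of reservoir below 0.25 rad/s and distance of each of oiler, tape, coupling from where it was at the start of the episode below 0.012 m and angle between each of oiler, tape, coupling's own z axis and vertical below 0.2 rad); the robot touches nothing.
It fails at once if the reservoir is lifted more than 8 mm off the mat (height (world z) of reservoir above 0.046 m).
It fails at once if the fingers touch the reservoir with their tips below its mid-height (pushing from behind or pinching; measured as the grasp point, some 19 mm behind the tips, lower than 50 mm above the table) (contact force between the fingers and reservoir above 0.5 N and height (world z) of the grasp point below 0.05 m).
It fails at once if the reservoir is dragged without rolling (linear speed of reservoir above 0.025 m/s and angular speed of reservoir below 0.2 rad/s).
It fails at once if the oil bottle, tape roll or coupling is moved more than 12 mm or tipped (distance of any of oiler, tape, coupling from where it was at the start of the episode above 0.012 m or angle between any of oiler, tape, coupling's own z axis and vertical above 0.2 rad).
It also fails if it takes over 58 s, if anything falls off the work surface, if the arm or the gripper's body presses on something with over 40 N, if the wrist force passes 120 N, or if a joint passes its speed limit or range.

## Working session

There is one attempt and no reset: what is moved stays moved. The work goes in short steps, Python scripts to look and compute and a shell command to move; the robot and the scene stay as the last step left them, time stands still between calls to the robot, and variables do not carry over. Pictures are saved under pics/ and viewed, at most 10 in all, crops included, and the job is handed in when it is done.

```bash
mkdir -p pics
cat > h.py <<'E'
import numpy as np, cv2
from rig import arm
def world(im,us,vs):
    us=np.asarray(us,float);vs=np.asarray(vs,float)
    z=im["z_map"][vs.astype(int),us.astype(int)];ok=z>0
    us,vs,z=us[ok],vs[ok],z[ok]
    K=im["camera_matrix"];x=(us-K[0,2])/K[0,0]*z;y=(vs-K[1,2])/K[1,1]*z
    P=np.stack([x,-y,-z,np.ones_like(z)]);return (np.linalg.inv(im["extrinsics"])@P)[:3].T
E
python3 - <<'E'
from h import *
a=arm.get_obs();print({k:np.round(v,3) for k,v in a.items()})
for n in("top","scene"):
    im=arm.get_image(n);cv2.imwrite(f"pics/{n}0.png",im["color"][:,:,::-1])
    for l in("reservoir","bay","mat","oiler","tape","coupling"):
        for d in arm.cut_out(n,l)[:4]:
            v,u=np.nonzero(d["mask"]);P=world(im,u,v)
            print(n,l,round(d["conf"],2),d["extent"],np.round(np.median(P,0)),np.round(np.percentile(P,2,axis=0)),np.round(np.percentile(P,98,axis=0)),im["color"][v,u].mean(0).round())
E
```

```text
{'t': np.float64(0.0), 'joint_pos': array([-1.071,  0.69 , -0.195,  1.566,  0.157,  0.903, -0.215]), 'joint_velocities': array([-0.   ,  0.001,  0.001, -0.002, -0.   , -0.   , -0.002]), 'joint_efforts': array([ 1.0000e-03, -5.3962e+01, -1.2660e+00, -1.5855e+01,  9.0000e-03,
        9.0000e-03,  0.0000e+00]), 'tcp_pos': array([280.486, 557.804, 247.468]), 'tool_rot': array([-7.250e-01, -3.057e+00,  3.000e-03]), 'ft_force': array([ 0.408, -0.678, -0.468]), 'ft_torque': array([-0.044, -0.016,  0.048]), 'finger_force': np.float64(0.0), 'gripper_width': np.float64(85.3)}
top reservoir 0.91 [359.9, 165.6, 50.5, 82.8] [575. -74.  67.] [ 520. -111.   36.] [633. -43.  74.] [101.  38.  36.]
top reservoir 0.82 [414.3, 334.9, 86.8, 52.5] [ 331. -186.   64.] [ 295. -244.   23.] [ 363. -134.   71.] [149.  75.  17.]
top bay 0.9 [263.6, 151.3, 68.0, 131.5] [566.  70.   3.] [463.  19.   0.] [672. 121.   6.] [166. 130.  19.]
top mat 0.56 [143.1, 105.2, 376.8, 204.1] [579.  -4.   3.] [ 432. -282.   -0.] [741. 316.   5.] [36. 38. 39.]
top oiler 0.72 [154.0, 142.8, 37.0, 37.4] [643. 263.  66.] [626. 248.
[... 366 characters left out ...]
. 103.  49.]
scene reservoir 0.65 [255.2, 275.8, 65.7, 67.8] [596. -86.  64.] [ 527. -113.   20.] [639. -47.  73.] [126.  51.  46.]
scene bay 0.65 [294.1, 239.7, 113.8, 91.5] [577.  70.   3.] [464.  21.   0.] [671. 123.   5.] [190. 152.   0.]
scene mat 0.91 [150.1, 192.8, 347.2, 284.1] [620. -95.   2.] [ 438. -283.   -0.] [749. 308.   5.] [33. 35. 36.]
scene oiler 0.66 [442.1, 219.1, 27.2, 47.2] [657. 261.  59.] [634. 249.  10.] [673. 282.  98.] [ 61.  79. 111.]
scene tape 0.6 [224.0, 379.3, 39.4, 42.8] [ 669. -222.   23.] [ 637. -249.    3.] [ 691. -195.   26.] [162. 170. 162.]
scene coupling 0.89 [345.8, 342.5, 22.4, 29.2] [723. -42.  32.] [709. -51.   7.] [731. -28.  54.] [145. 117.  52.]
```

View pics/top0.png

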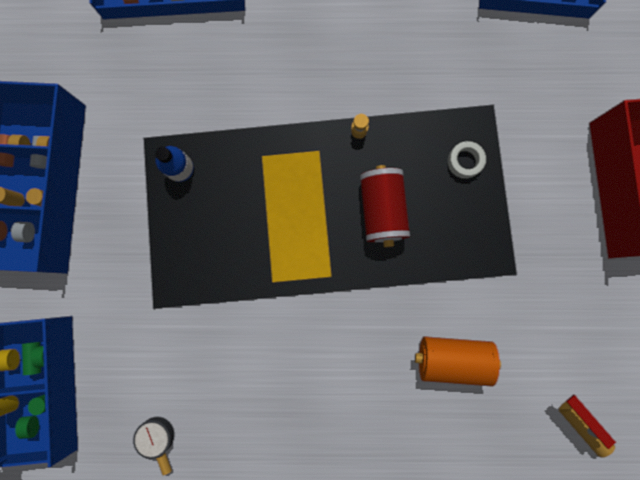

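View pics/scene0.png

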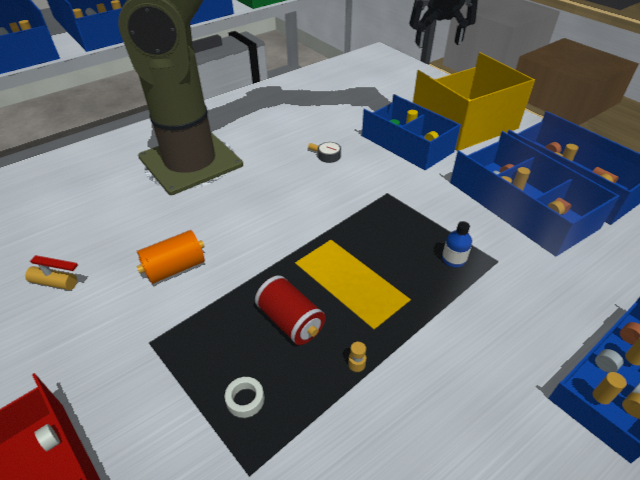

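The top view shows the red reservoir at (385,205), the bay at (297,216), the coupling at (360,126), the tape at (467,160) and the oiler at (173,163). The orange cylinder at (458,361) is the look-alike. Next I'll get the bay frame and the first move.

```bash
cat >> h.py <<'E'
from scipy.spatial.transform import Rotation as R
def measure(cam="top",bay=True):
    im=arm.get_image(cam);o={}
    for l in ("reservoir","bay","mat")[:3 if bay else 1]:
        best=None
        for d in arm.cut_out(cam,l):
            v,u=np.nonzero(d["mask"]);P=world(im,u,v)
            if l=="reservoir" and im["color"][v,u].mean(0)[1]>60: continue
            best=P;break
        if best is None: continue
        if l=="reservoir":
            P=best[best[:,2]>66];c,s,a=cv2.minAreaRect(P[:,:2].astype(np.float32))
            q=P[:,:2]-P[:,:2].mean(0);w=np.linalg.svd(q,full_matrices=False)[2][0];w=w*np.sign(w[0])
            o[l]=(np.round(c,1),np.round(s,1),round(float(np.arctan2(w[1],w[0])),3),"ztop",np.percentile(P[:,2],[50,95]).round(1))
        else: 
            c,s,a=cv2.minAreaRect(best[:,:2].astype(np.float32));o[l]=(np.round(c,1),np.round(s,1),round(a,1))
    return o
def shift(target,yaw):  # world target TCP, desired heading of tool y
    s=arm.get_obs();M=R.from_rotvec(s["tool_rot"]);y=M.as_matrix()[:,1]
    e=(yaw-np.arctan2(y[1],y[0])+np.pi/2)%np.pi-np.pi/2
    return "shift before turning",M.inv().apply(np.array(target)-s["tcp_pos"]).round(1),"turn about tool z",round(-e,3),"axes",M.as_matrix().round(3).tolist()
E
python3 - <<'E'
from h import *
for c in("top","scene"):print(measure(c))
print(shift([576,-85,130],-0.05))
E
```

```text
{'reservoir': (array([578.3, -78.6]), array([110.3,  45.8]), 0.094, 'ztop', array([70.8, 73.8])), 'bay': (array([567.6,  70.2]), array([221.2, 103.4]), 5.5), 'mat': (array([587. ,  17.7]), array([302.4, 622. ]), 5.6)}
{'reservoir': (array([577.9, -77.2]), array([112.2,  43.6]), 0.101, 'ztop', array([70.4, 73.1])), 'bay': (array([565.4,  72. ]), array([223.3, 102.9]), 5.7), 'mat': (array([583.6,  21.8]), array([306.2, 625.9]), 5.5)}
('shift before turning', array([-552.8, -442.3,  118.3]), 'turn about tool z', np.float64(1.155), 'axes', [[-0.893, 0.449, 0.0], [0.449, 0.893, 0.0], [0.0, 0.0, -1.0]])
```

```bash
python3 -m crank '[[50,-20,-16,0,0,0,0],[50,-35,-28,0,0,0,0],[50,-35,-28,5,0,0,0],[50,-35,-28,5,0,0,0],[50,-35,-28,5,0,0,0],[50,-35,-28,5,0,0,0],[50,-35,-28,5,0,0,0],[50,-35,-28,5,0,0,0],[50,-35,-28,5,0,0,0],[50,-35,-28,5,0,0,0]]' 20
python3 -m crank '[[50,-35,-28,8,0,0,0],[50,-35,-28,8,0,0,0],[50,-35,-28,8,0,0,0],[50,-35,-28,8,0,0,0],[50,-35,-28,8,0,0,0],[50,-20,-16,8,0,0,0.1],[50,0,0,8,0,0,0.13],[50,0,0,0,0,0,0.13],[50,0,0,0,0,0,0.13],[50,0,0,0,0,0,0.1]]'
python3 -c "
from h import *
print(shift([580,-85,110],0.096))"
```

```text
t: 2.1
tcp_pos: [460.4, 167.0, 208.3]
tool_rot: [0.725, 3.056, 0.001]
ft_force: [1.0, -0.8, 0.0]
gripper_width: 49.7
finger_force: 0.0
t: 3.1
tcp_pos: [564.0, -58.5, 152.2]
tool_rot: [1.589, 2.71, 0.0]
ft_force: [-0.1, 0.2, 0.1]
gripper_width: 50.3
finger_force: 0.0
('shift before turning', array([-31. ,   1. ,  42.2]), 'turn about tool z', np.float64(0.414), 'axes', [[-0.488, 0.873, 0.0], [0.873, 0.488, 0.0], [-0.0, 0.0, -1.0]])
```

```bash
python3 -m crank '[[50,-16,0,10,0,0,0],[50,-18,1,10,0,0,0],[50,0,0,10,0,0,0.1],[50,0,0,10,0,0,0.1],[50,0,0,8,0,0,0.1],[50,0,0,2,0,0,0.11],[50,0,0,1,0,0,0],[50,0,0,1,0,0,0],[50,0,0,0,0,0,0],[50,0,0,0,0,0,0]]'
python3 -c "
from h import *
print(shift([579,-88,95],0.096))
im=arm.get_image('scene');c=cv2.resize(im['color'][180:380,180:420],None,fx=3,fy=3);cv2.imwrite('pics/s1.png',c[:,:,::-1])"
```

```text
t: 4.1
tcp_pos: [581.6, -87.8, 100.4]
tool_rot: [2.1, 2.336, 0.001]
ft_force: [-0.2, 0.2, -1.0]
gripper_width: 49.8
finger_force: 0.0
('shift before turning', array([ 0. , -2.6,  5.4]), 'turn about tool z', np.float64(0.01), 'axes', [[-0.106, 0.994, 0.0], [0.994, 0.106, 0.0], [0.0, 0.0, -1.0]])
```

View pics/s1.png

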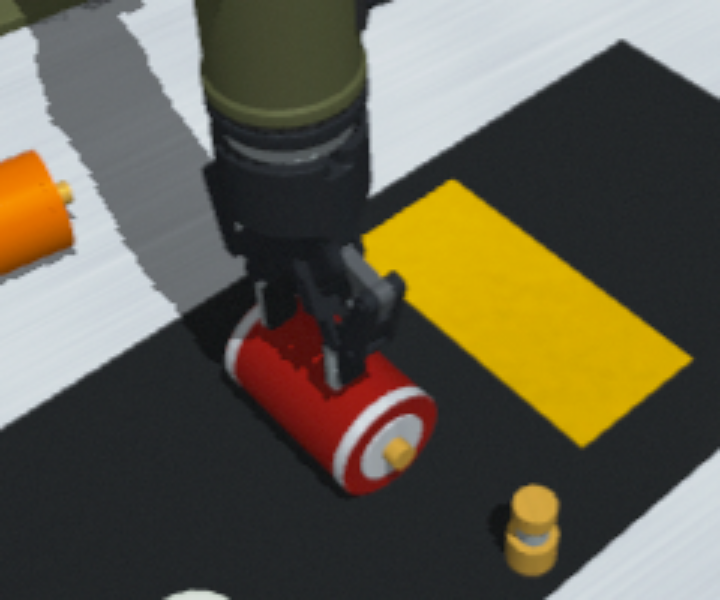

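The picture shows the fingers straddling the middle of the reservoir, just above its top. I'll lower until they touch.

```bash
python3 -m crank '[[50,0,-2,1,0,0,0.01],[50,0,0,1,0,0,0],[50,0,0,1,0,0,0],[50,0,0,1,0,0,0],[50,0,0,1,0,0,0],[50,0,0,1,0,0,0],[50,0,0,1,0,0,0],[50,0,0,1,0,0,0],[50,0,0,0,0,0,0],[50,0,0,0,0,0,0]]'
```

```text
t: 5.15
tcp_pos: [579.4, -87.7, 92.3]
tool_rot: [-2.113, -2.324, -0.0]
ft_force: [-0.3, 0.1, 0.7]
gripper_width: 49.9
finger_force: 0.0
```

```bash
python3 -m crank '[[50,0,0,1,0,0,0],[50,0,0,1,0,0,0],[50,0,0,0.5,0,0,0],[50,0,0,0.5,0,0,0],[50,0,0,0.5,0,0,0],[50,0,0,0,0,0,0],[50,0,0,0,0,0,0],[50,0,0,0,0,0,0],[50,0,0,0,0,0,0],[50,0,0,0,0,0,0]]'
```

```text
t: 6.15
tcp_pos: [579.4, -87.7, 88.8]
tool_rot: [2.113, 2.324, 0.0]
ft_force: [-0.0, -0.2, 0.6]
gripper_width: 49.8
finger_force: 0.0
```

```bash
python3 -m crank '[[50,0,0,1,0,0,0],[50,0,0,0,0,0,0],[50,0,0,1,0,0,0],[50,0,0,0,0,0,0],[50,0,0,0.5,0,0,0],[50,0,0,0,0,0,0],[50,0,0,0,0,0,0],[50,0,0,0,0,0,0],[50,0,0,0,0,0,0],[50,0,0,0,0,0,0]]'
```

```text
t: 7.15
tcp_pos: [579.6, -88.0, 86.7]
tool_rot: [2.113, 2.324, 0.0]
ft_force: [-1.8, -1.0, 5.1]
gripper_width: 49.8
finger_force: 2.8
```

```bash
python3 -m crank '[[50,3,0,0.3,0,0,0],[50,4,0,0,0,0,0],[50,5,0,0,0,0,0],[50,5,0,0,0,0,0],[50,5,0,0,0,0,0],[50,5,0,0,0,0,0],[50,5,0,0,0,0,0],[50,4,0,0,0,0,0],[50,2,0,0,0,0,0],[50,0,0,0,0,0,0]]'
python3 -c "
from h import *
print(measure('scene',False),measure('top',False))"
```

```text
t: 8.15
tcp_pos: [576.0, -49.4, 86.8]
tool_rot: [2.113, 2.325, 0.001]
ft_force: [-2.0, 0.4, 10.5]
gripper_width: 49.9
finger_force: 4.7
{'reservoir': (array([576. , -58.5]), array([111.8,  42.9]), 0.133, 'ztop', array([70.6, 73.4]))} {}
```

```bash
python3 -m crank '[[50,0,0,-3,0,0,0],[50,-2,0,-3,0,0,0],[50,-8,0,0,0,0,0],[50,-8,0,0,0,0,0],[50,-2,0,0,0,0,0],[50,0,0,2,0,0,0],[50,0,0,2,0,0,0],[50,0,0,1,0,0,0],[50,0,0,0.7,0,0,0],[50,0,0,0,0,0,0]]'
python3 -m crank '[[50,3,0,0,0,0,0],[50,4,0,0,0,0,0],[50,5,0,0,0,0,0],[50,5,0,0,0,0,0],[50,5,0,0,0,0,0],[50,5,0,0,0,0,0],[50,5,0,0,0,0,0],[50,5,0,0,0,0,0],[50,4,0,0,0,0,0],[50,2,0,0,0,0,0]]'
python3 -c "
from h import *
print(measure('scene',False),measure('top',False))"
```

```text
t: 9.35
tcp_pos: [577.6, -69.7, 86.6]
tool_rot: [-2.113, -2.325, 0.0]
ft_force: [-1.1, -1.2, 4.6]
gripper_width: 49.8
finger_force: 2.0
t: 10.35
tcp_pos: [573.6, -25.9, 86.8]
tool_rot: [-2.112, -2.325, -0.001]
ft_force: [-0.9, 0.1, 5.6]
gripper_width: 50.1
finger_force: 3.0
{'reservoir': (array([573.6, -37.1]), array([111.8,  43.8]), 0.128, 'ztop', array([70.5, 73.2]))} {}
```

```bash
python3 -m crank '[[50,0,0,-3,0,0,0],[50,-2,0,-3,0,0,0],[50,-9,0,0,0,0,0],[50,-9,0,0,0,0,0],[50,-2,0,0,0,0,0],[50,0,0,2,0,0,0],[50,0,0,2,0,0,0],[50,0,0,1,0,0,0],[50,0,0,1,0,0,0],[50,0,0,0,0,0,0]]'
python3 -m crank '[[50,3,0,0,0,0,0],[50,5,0,0,0,0,0],[50,5,0,0,0,0,0],[50,5,0,0,0,0,0],[50,5,0,0,0,0,0],[50,5,0,0,0,0,0],[50,5,0,0,0,0,0],[50,5,0,0,0,0,0],[50,4,0,0,0,0,0],[50,2,0,0,0,0,0]]'
python3 -c "
from h import *
print(measure('scene',False),measure('top',False))"
```

```text
t: 11.55
tcp_pos: [575.6, -48.8, 86.6]
tool_rot: [-2.113, -2.325, 0.0]
ft_force: [0.2, -0.7, 3.6]
gripper_width: 49.8
finger_force: 1.7
t: 12.55
tcp_pos: [571.5, -4.0, 86.8]
tool_rot: [-2.112, -2.325, -0.001]
ft_force: [-0.7, 0.5, 6.9]
gripper_width: 50.0
finger_force: 3.0
{'reservoir': (array([571.9, -14.6]), array([111.3,  43.6]), 0.125, 'ztop', array([70.5, 73.1]))} {'reservoir': (array([466.7,  41.6]), array([16.3,  2.9]), 1.222, 'ztop', array([730.3, 732. ]))}
```

Each stroke rolls it about 22 mm and leaves about 87 mm to go. I'll repeat the same pair twice.

```bash
python3 -m crank '[[50,0,0,-3,0,0,0],[50,-2,0,-3,0,0,0],[50,-9,0,0,0,0,0],[50,-9,0,0,0,0,0],[50,-2,0,0,0,0,0],[50,0,0,2,0,0,0],[50,0,0,2,0,0,0],[50,0,0,1,0,0,0],[50,0,0,1,0,0,0],[50,0,0,0,0,0,0]]'
python3 -m crank '[[50,3,0,0,0,0,0],[50,5,0,0,0,0,0],[50,5,0,0,0,0,0],[50,5,0,0,0,0,0],[50,5,0,0,0,0,0],[50,5,0,0,0,0,0],[50,5,0,0,0,0,0],[50,5,0,0,0,0,0],[50,4,0,0,0,0,0],[50,2,0,0,0,0,0]]'
python3 -m crank '[[50,0,0,-3,0,0,0],[50,-2,0,-3,0,0,0],[50,-9,0,0,0,0,0],[50,-9,0,0,0,0,0],[50,-2,0,0,0,0,0],[50,0,0,2,0,0,0],[50,0,0,2,0,0,0],[50,0,0,1,0,0,0],[50,0,0,1,0,0,0],[50,0,0,0,0,0,0]]'
python3 -m crank '[[50,3,0,0,0,0,0],[50,5,0,0,0,0,0],[50,5,0,0,0,0,0],[50,5,0,0,0,0,0],[50,5,0,0,0,0,0],[50,5,0,0,0,0,0],[50,5,0,0,0,0,0],[50,5,0,0,0,0,0],[50,4,0,0,0,0,0],[50,2,0,0,0,0,0]]'
python3 -c "
from h import *
print(measure('scene',False))"
```

```text
t: 13.75
tcp_pos: [573.5, -26.9, 86.6]
tool_rot: [-2.113, -2.325, 0.0]
ft_force: [-0.8, -0.4, 2.7]
gripper_width: 50.0
finger_force: 1.7
t: 14.75
tcp_pos: [569.4, 18.0, 86.8]
tool_rot: [-2.112, -2.325, -0.001]
ft_force: [-0.9, 0.2, 5.4]
gripper_width: 49.9
finger_force: 3.0
t: 15.75
tcp_pos: [571.5, -5.0, 86.5]
tool_rot: [-2.113, -2.325, 0.0]
ft_force: [-1.6, -0.5, 1.8]
gripper_width: 49.8
finger_force: 1.3
t: 16.75
tcp_pos: [567.3, 39.9, 86.8]
tool_rot: [-2.112, -2.325, -0.001]
ft_force: [-1.8, 0.2, 5.9]
gripper_width: 49.7
finger_force: 3.2
{'reservoir': (array([567.8,  30.5]), array([111.5,  45. ]), 0.117, 'ztop', array([70.5, 73.3]))}
```

```bash
python3 -m crank '[[50,0,0,-3,0,0,0],[50,-2,0,-3,0,0,0],[50,-9,0,0,0,0,0],[50,-8,0,0,0,0,0],[50,-1,0,0,0,0,0],[50,0,0,2,0,0,0],[50,0,0,2,0,0,0],[50,0,0,1,0,0,0],[50,0,0,1,0,0,0],[50,0,0,0,0,0,0]]'
python3 -m crank '[[50,3,0,0.2,0,0,0],[50,5,0,0,0,0,0],[50,5,0,0,0,0,0],[50,5,0,0,0,0,0],[50,5,0,0,0,0,0],[50,5,0,0,0,0,0],[50,5,0,0,0,0,0],[50,5,0,0,0,0,0],[50,3,0,0,0,0,0],[50,1,0,0,0,0,0]]'
python3 -c "
from h import *
print(measure('scene',False))"
```

```text
t: 17.85
tcp_pos: [569.2, 18.9, 86.7]
tool_rot: [-2.113, -2.325, 0.0]
ft_force: [-0.4, 0.9, 3.6]
gripper_width: 49.9
finger_force: 2.1
t: 18.85
tcp_pos: [565.2, 61.7, 86.8]
tool_rot: [-2.112, -2.325, -0.001]
ft_force: [-1.3, 0.3, 7.1]
gripper_width: 49.8
finger_force: 3.7
{'reservoir': (array([565.9,  50.2]), array([111.6,  43.9]), 0.117, 'ztop', array([70.6, 73.3]))}
```

```bash
python3 -m crank '[[50,0,0,-3,0,0,0],[50,-2,0,-3,0,0,0],[50,-9,0,0,0,0,0],[50,-9,0,0,0,0,0],[50,-1,0,0,0,0,0],[50,0,0,2,0,0,0],[50,0,0,2,0,0,0],[50,0,0,1,0,0,0],[50,0,0,1,0,0,0],[50,0,0,0,0,0,0]]'
python3 -m crank '[[50,4,0,0,0,0,0],[50,5,0,0,0,0,0],[50,5,0,0,0,0,0],[50,5,0,0,0,0,0],[50,5,0,0,0,0,0],[50,5,0,0,0,0,0],[50,5,0,0,0,0,0],[50,4,0,0,0,0,0],[50,3,0,0,0,0,0],[50,1,0,0,0,0,0]]'
python3 -m crank '[[50,0,0,0,0,0,0],[50,0,0,-1,0,0,0],[50,0,0,-5,0,0,0],[50,0,0,-15,0,0,0],[50,0,0,-25,0,0,0],[50,0,0,-30,0,0,0],[50,-20,0,-30,0,0,0],[50,-40,0,-10,0,0,0],[50,-45,0,0,0,0,0],[50,-45,0,0,0,0,0]]'
python3 -m crank '[[50,-45,0,0,0,0,0],[50,-45,0,0,0,0,0],[50,-45,0,0,0,0,0],[50,-40,0,0,0,0,0],[50,-20,0,0,0,0,0],[50,0,0,0,0,0,0],[50,0,0,0,0,0,0],[50,0,0,0,0,0,0],[50,0,0,0,0,0,0],[50,0,0,0,0,0,0]]'
python3 -c "
from h import *
print(measure('scene'),measure('top'))
im=arm.get_image('top');cv2.imwrite('pics/t2.png',im['color'][:,:,::-1])"
```

```text
t: 19.95
tcp_pos: [567.2, 39.8, 86.6]
tool_rot: [-2.113, -2.325, 0.0]
ft_force: [-1.8, -1.2, 6.5]
gripper_width: 50.0
finger_force: 2.8
t: 20.95
tcp_pos: [563.2, 82.5, 86.8]
tool_rot: [-2.112, -2.325, -0.001]
ft_force: [-0.4, -0.1, 6.9]
gripper_width: 50.0
finger_force: 3.6
t: 21.95
tcp_pos: [577.9, -69.0, 203.0]
tool_rot: [2.111, 2.325, 0.002]
ft_force: [1.2, -0.0, 0.0]
gripper_width: 50.2
finger_force: 0.0
t: 22.95
tcp_pos: [596.3, -260.4, 202.2]
tool_rot: [-2.111, -2.326, -0.001]
ft_force: [-0.8, -0.4, 0.1]
gripper_width: 49.6
finger_force: 0.0
{'reservoir': (array([564.6,  72.2]), array([111.4,  43.6]), 0.098, 'ztop', array([70.5, 73.3])), 'bay': (array([566.8,  71.8]), array([222.2, 102.7]), 6.0), 'mat': (array([584. ,  22.5]), array([308.1, 629.5]), 5.7)} {'reservoir': (array([ 328.2, -191.3]), array([110.1,  38.4]), 1.497, 'ztop', array([68.6, 71.1])), 'bay': (array([567.3,  70.6]), array([221.5, 100.7]), 5.3), 'mat': (array([587.2,  17.7]), array([300.9, 621. ]), 5.5)}
```

View pics/t2.png

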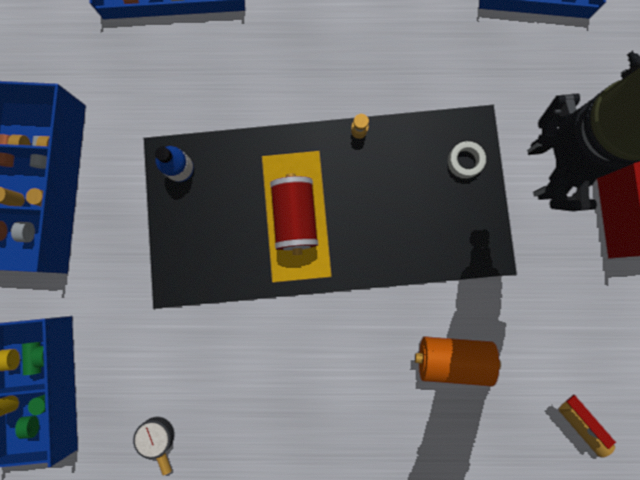

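The picture shows the reservoir centred on the bay at (294,213). The oiler, tape and coupling are where they started, and the hand is well clear at (580,150).

```bash
python3 -c "
from rig import arm
print(arm.sign_off())"
```

```text
the job is handed in; nothing more can be done
None
```

I rolled the red reservoir about 149 mm into the yellow bay and handed the job in. On the last look it lay within about 2 mm of the bay's centre and was aligned with it, the other objects had not moved, and the hand was clear; the hand-in returned no verdict.

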